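Pin the retaining bar of the jar carrier

TASK

Swing the carrier's wooden bar shut over the jar, until its hole lines up with the hole in the square post. Then take the long slim pin from the tray (not the short one, nor the thick one) and put it upright through both holes, fully home with its collar resting on the bar, and let go.

Things in the scene. Friction and masses are not known exactly. Their poses are not given: they have to be found in the camera images.
- pin_center (a point): Long slim loose pin upright in a tray, floor 5 mm up, walls 18. Foot up: steel stem 22 dia x 60 long; wood collar 48 dia x 8; grip 30 dia x 40. About 0.16 kg. Point: its centre, 54 mm above the foot; z up; grip's middle 34 mm higher. Two other pins (stem only 24 long; stem 42 thick, too fat) stand in line with it, 73 mm apart, along its x within 0.1 rad: grip across that line.
- bar (a joint): Angle (rad) of the plywood bar about the upright bolt on the carrier's round pivot post. 0: shut on a stop, its hole straight above the post's hole. Grows as it opens, clockwise from above, to 1.3. Starts 0.5 to 1.15, stays where left, takes about 2 N at the knob to move.
- bar_knob (a point): Middle of the upright round dark wood knob on the bar, 24 mm diameter, 45 mm tall; the bar's top is 22.5 mm below this point. It is 100 mm from the pivot axis and 70 mm from the axis of the bar's hole, on the line between them. Bar 70 mm wide, 18 thick, top 128 mm above the table, hole 36 mm diameter.
- lock_hole (a point): Mouth centre of the hole (36 mm diameter, 56 deep, chamfered) in the fixed carrier's square post, 107 mm above the table. z up; y points level to the pivot axis, 170 mm away; bar shut, the knob is 70 mm along y. Bar opens to -x, shuts to +x on a cleat on the post, 8 mm lower than the bar's top. Shut bar's top 21 mm above this point; pin home: its centre 15 mm above, foot 39 mm below.
Not all that is in view belongs to the job. Leave any red or turquoise look-alike of the part that bears pin_center alone.

How it is judged:
By the outcome, as a careful person would: the job done as asked, in the order asked, and still so for the second after the job is handed in, with the robot touching nothing.
It also fails if it takes over 48 s, if anything falls off the work surface, if the arm or the gripper's body presses on something with over 40 N, if the wrist force passes 120 N, or if a joint passes its speed limit or range.

ROBOT

A 6-joint arm with a two-finger parallel gripper is mounted at the origin on the work surface. World frame = base frame: x ahead of the robot, y to its left, z up, the work surface at z = 0. Lengths are in mm, angles in rad, forces in N, time in s.
With the tool pointing down it reaches from about 400 to 825 mm from the base axis. Payload 7 kg.
Tool frame: the origin (TCP) lies at the very end of the fingers, on their centre line; the grasp point (between the pads) lies 19 mm behind it; z points along the fingers, y is the direction in which the jaws open and shut (so a half turn about z gives the same grasp; the last joint's range is limited). The gripper opens to 88 mm and grips with 3 to 60 N. Pads are 19 mm wide; open, the fingers measure 130 mm over their backs; the gripper's body (78 mm by 193 mm) begins 47 mm behind the grasp point.
Start: joints at [-0.817, 0.359, 0.012, 0, -1.224, -0.288], TCP at [303.139, -603.077, 226.561] pointing down, gripper open.
Joint ranges: [-3.07, 3.07], [-1.43, 2.12], [-1.02, 1.25], [-3.03, 1.67], [-3.05, -0], [-3.03, 3.03]. Speed limits (rad/s): [2.39, 2.39, 3.01, 3.14, 3.14, 3.14].

INTERFACE

Orientations are given as a unit quaternion [x, y, z, w].
In Python, from plant import bot gives the robot as it stands. Calls block until the motion is done:
- bot.move_ptp(position, orientation): joint-space move of the TCP to a pose.
- bot.line_to(position, velocity=150, ori=None): straight line of the TCP; ori=None keeps the orientation; velocity is the mean speed in mm/s.
- bot.move_joints(angles): joint-space move.
- bot.move_gripper(opening, force=None): finger opening in mm; force is the grip in N (None keeps the last); returns when the fingers have stopped.
- bot.pause(seconds).
- bot.solve_ik(position, orientation): joint angles nearest the present ones, or None.
- bot.read_state(): the state.
- bot.camera(name): name is "scene" or "top"; returns the picture (384x512x3 uint8, red, green, blue); there is no depth.
- bot.get_calibration(name): a dict with "fx", "fy", "cx", "cy" (pixels), "distortion" ([k1, k2, p1, p2, k3] as OpenCV has them; the pictures are not rectified), "view" (4x4, takes a point from world to camera coordinates). Camera axes: x right, y up, looking along -z (the intrinsics and any distortion apply to the point x, -y, -z); pixel columns grow to the right and rows downward; lengths in mm; the calibration is good to about 2 mm. A picture is of the moment at which its call begins. get_calibration takes no time and is no camera call.
A pose or a line that the arm cannot do raises bot.Unreachable and nothing moves.
- bot.close_job(): hands the job in, once; it reports no verdict.
The state is a dict: "t": time; "joint_pos": joint angles; "qvel": joint speeds; "tau": joint torques, N m; "tcp_pos": TCP position; "eef_rot": TCP orientation; "contact_force": force on the tool from outside, world axes, zero at the start; "moment": the same for the moment, N m; "width": finger opening in mm.
Only numpy, scipy, OpenCV 4.12 (cv2) and the standard library are available. Lean on these libraries where they do the work, as an engineer would, in place of code of your own. Each camera call takes 0.05 s, during which the arm holds its last target.

## Working session

There is one attempt and no reset: what is moved stays moved. The work goes in short steps, each a Python script; the robot and the scene stay as the last script left them, time stands still between calls to the robot, and variables do not carry over. Pictures are saved under pics/ and viewed, and the job is handed in when it is done.

```bash
mkdir -p pics; ls; python3 - <<'E'
from plant import bot
import cv2,numpy as np
np.set_printoptions(precision=3,suppress=True)
for n in("scene","top"):
    im=bot.camera(n); cv2.imwrite(f"pics/{n}0.png",im[:,:,::-1]); c=bot.get_calibration(n); print(n,c)
    print(-np.array(c["view"])[:3,:3].T@np.array(c["view"])[:3,3])
print(bot.read_state())
E
```

```text
pics
scene {'fx': 488.0009694335423, 'fy': 488.0009694335423, 'cx': 259.4210245256173, 'cy': 189.98889534962444, 'distortion': array([-0.082,  0.   ,  0.   ,  0.   ,  0.   ]), 'view': array([[   -0.232,     0.973,    -0.009,   143.838],
       [   -0.729,    -0.168,     0.664,   303.684],
       [    0.644,     0.161,     0.748, -1515.359],
       [    0.   ,     0.   ,     0.   ,     1.   ]])}
[1230.579  154.316  933.321]
top {'fx': 438.70441703143007, 'fy': 438.70441703143007, 'cx': 257.88750536071336, 'cy': 188.92600952995969, 'distortion': array([-0.103,  0.   ,  0.   ,  0.   ,  0.   ]), 'view': array([[    0.022,    -1.   ,    -0.022,   -28.5  ],
       [    0.999,     0.021,     0.038,  -514.484],
       [   -0.038,    -0.023,     0.999, -1164.58 ],
       [    0.   ,     0.   ,     0.   ,     1.   ]])}
[ 470.784  -44.643 1182.422]
{'t': 0.1, 'joint_pos': array([-0.817,  0.359,  0.011, -0.   , -1.224, -0.288]), 'qvel': array([ 0.002, -0.001,  0.003,  0.002, -0.001, -0.001]), 'tau': array([ -0.001, -58.416,  29.375,   7.016,   0.01 ,  -0.   ]), 'tcp_pos': array([ 302.953, -602.705,  225.7  ]), 'eef_rot': array([-0.231,  0.973,  0.001, -0.   ]), 'contact_force': array([-0.125, -0.754,  0.161]), 'moment': array([-0.02 , -0.036,  0.017]), 'width': 87.54960451876694}
```

View pics/scene0.png

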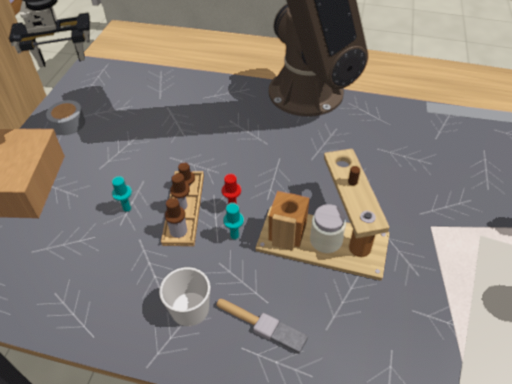

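View pics/top0.png

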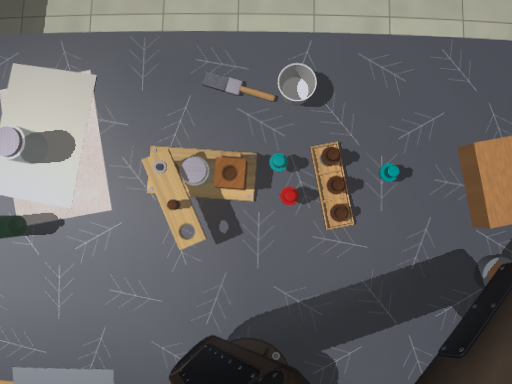

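The scene view shows the carrier with its square post near (290,215), the jar at (328,228) and the open bar with its knob at (354,176). The tray of three pins is near (180,205). In the top view the post hole is near (230,172), the pivot bolt (160,167), the knob (173,204) and the tray pins (331,156), (337,185) and (340,212). I'll zoom in next.

```bash
python3 - <<'E'
import cv2
a=cv2.imread("pics/top0.png"); b=cv2.imread("pics/scene0.png")
cv2.imwrite("pics/t_carrier.png",cv2.resize(a[135:255,135:265],None,fx=6,fy=5,interpolation=cv2.INTER_CUBIC)[:600,:800])
cv2.imwrite("pics/t_tray.png",cv2.resize(a[130:240,260:410],None,fx=5,fy=5,interpolation=cv2.INTER_CUBIC))
cv2.imwrite("pics/s_tray.png",cv2.resize(b[150:260,100:260],None,fx=5,fy=5,interpolation=cv2.INTER_CUBIC))
E
```

```text
(no output)
```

View pics/t_carrier.png

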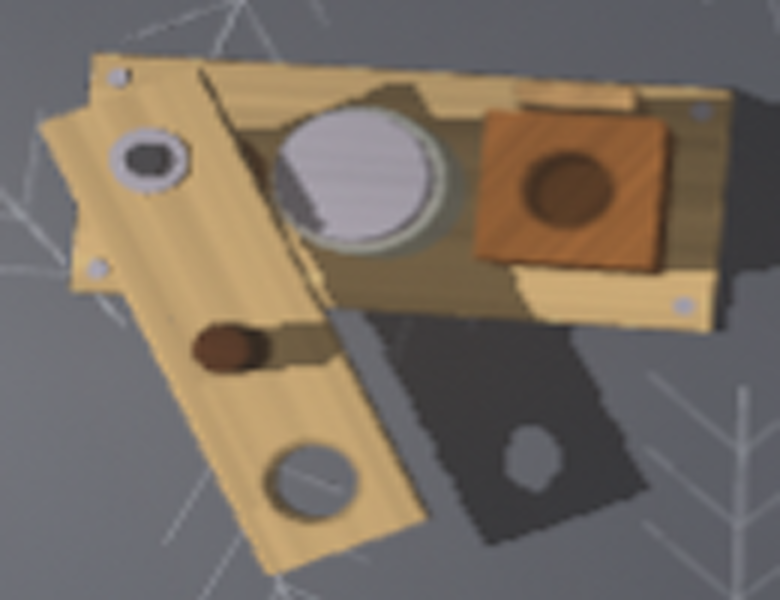

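View pics/t_tray.png

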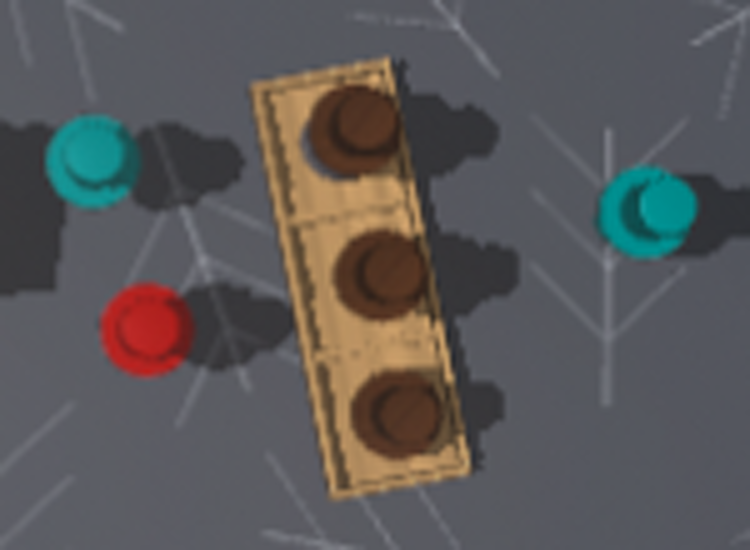

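View pics/s_tray.png

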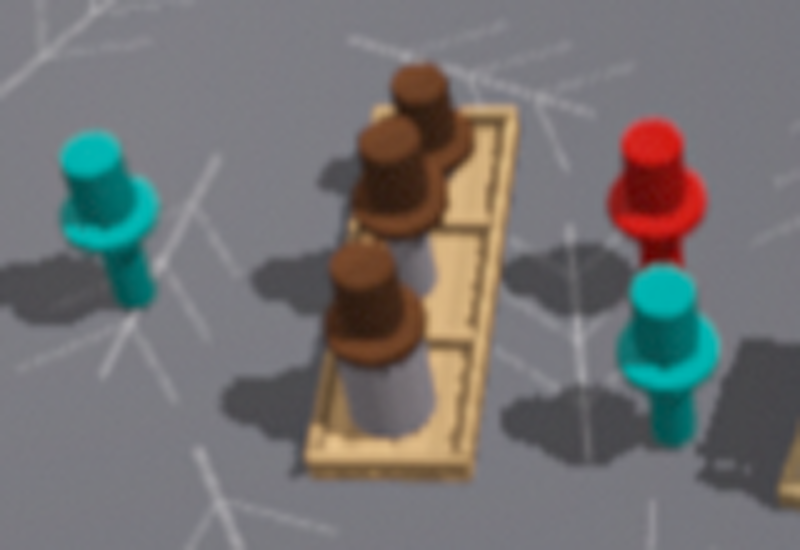

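```bash
cat > h.py <<'E'
import numpy as np,cv2
from plant import bot
np.set_printoptions(precision=2,suppress=True)
def KD(n):
    c=bot.get_calibration(n); return np.array([[c["fx"],0,c["cx"]],[0,c["fy"],c["cy"]],[0,0,1.]]),np.array(c["distortion"]),np.array(c["view"])
def ray(n,uv):
    K,D,V=KD(n); p=cv2.undistortPoints(np.array([[uv]],float),K,D)[0,0]
    d=V[:3,:3].T@np.array([p[0],-p[1],-1.]); return -V[:3,:3].T@V[:3,3],d
def onz(n,uv,z):
    o,d=ray(n,uv); return o+d*(z-o[2])/d[2]
def proj(n,P):
    K,D,V=KD(n); q=(V[:3,:3]@np.asarray(P,float).T).T+V[:3,3] if np.ndim(P)>1 else V[:3,:3]@np.asarray(P,float)+V[:3,3]
    q=np.atleast_2d(q)*[1,-1,-1]; return cv2.projectPoints(q,np.zeros(3),np.zeros(3),K,D)[0].reshape(-1,2)
def tri(uv1,uv2):
    o1,d1=ray("scene",uv1);o2,d2=ray("top",uv2)
    s=np.linalg.lstsq(np.c_[d1,-d2],o2-o1,rcond=None)[0]; a=o1+s[0]*d1;b=o2+s[1]*d2
    return (a+b)/2,np.linalg.norm(a-b)
E
python3 - <<'E'
from h import *
for n,boxes in(("top",{"tray":(300,135,365,235),"post":(205,150,255,195),"bar":(140,145,215,255)}),("scene",{"tray":(150,150,215,250),"post":(260,185,320,255),"bar":(320,145,395,260)})):
    im=cv2.imread(f"pics/{n}0.png"); hsv=cv2.cvtColor(im,cv2.COLOR_BGR2HSV)
    # dark brown
    m=((hsv[...,2]<125)&(hsv[...,1]>110)&((hsv[...,0]<20))).astype(np.uint8)
    for k,(x0,y0,x1,y1) in boxes.items():
        r=np.zeros_like(m); r[y0:y1,x0:x1]=m[y0:y1,x0:x1]
        N,l,s,c=cv2.connectedComponentsWithStats(r)
        for i in range(1,N):
            if s[i,4]>25: print(n,k,s[i],c[i])
for n,(x0,y0,x1,y1),nm in(("top",(318,140,360,230),"a"),("scene",(158,155,208,245),"b"),("scene",(260,140,400,260),"c")):
    im=cv2.imread(f"pics/{n}0.png"); k=min(600/(y1-y0),800/(x1-x0)); k=int(k)
    cv2.imwrite(f"pics/z{nm}.png",cv2.convertScaleAbs(cv2.resize(im[y0:y1,x0:x1],None,fx=k,fy=k,interpolation=cv2.INTER_NEAREST),alpha=1.6)); print(k)
E
```

```text
top tray [322 145  20  22 289] [331.42 155.75]
top tray [313 148   6  25  48] [315.27 160.42]
top tray [318 175   6  25  51] [320.53 186.71]
top tray [327 176  21  19 301] [336.64 184.8 ]
top tray [323 203   4  13  26] [324.73 208.42]
top tray [330 203  22  19 293] [339.95 212.23]
top post [213 156  35  34 147] [236.63 174.01]
top post [221 165  17  16 214] [228.95 172.34]
top bar [167 200  10  10  72] [171.46 204.46]
scene tray [166 163  35  60 923] [178.79 193.11]
scene tray [175 243  18   2  34] [183.5 243.5]
scene post [282 201  16  12 148] [289.54 206.86]
scene post [268 203  41  47 965] [285.89 232.66]
scene bar [348 167  12  19 167] [353.39 175.96]
scene bar [348 230  27  27 447] [360.09 244.51]
6
6
5
```

View pics/za.png

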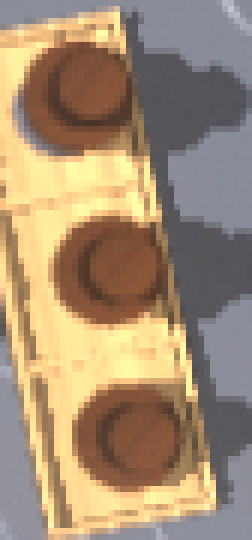

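View pics/zb.png

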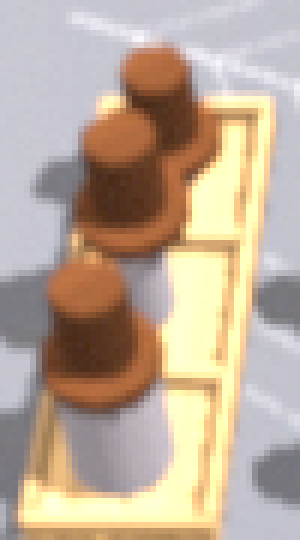

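View pics/zc.png

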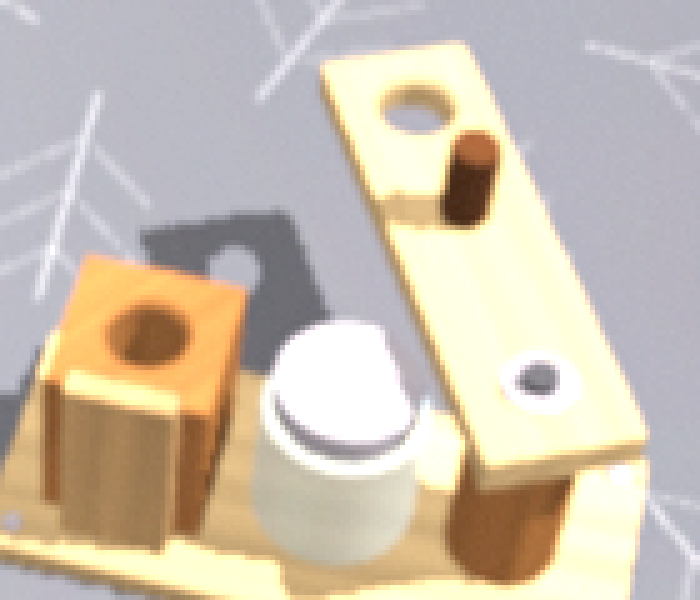

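```bash
python3 - <<'E'
from h import *
d={"pin":((177.4,177.4),(338.6,184.3),113),"thick":((88/6+157.6,285/6+154.6),(95/6+317.6,83/6+139.6),113),"short":((156/6+157.6,68/6+154.6),(139/6+317.6,435/6+139.6),77),
"lock":((289.4,206.4),(229.3,172.4),107),"barhole":((343.0,161.4),(186.4,230.8),128),"knobtop":((354.6,169.0),(170.7,203.8),173),"bolt":((367.6,215.6),(159.4,166.6),129)}
P={}
for k,(s,t,z) in d.items():
    a=onz("scene",s,z);b=onz("top",t,z);T,e=tri(s,t);P[k]=(a+b)/2
    print(k,"scene",a,"top",b,"tri",T,e)
L,B,H,K=P["lock"],P["bolt"],P["barhole"],P["knobtop"]
print("dist lock-bolt",np.linalg.norm((B-L)[:2]),"hole-bolt",np.linalg.norm((H-B)[:2]),"knob-bolt",np.linalg.norm((K-B)[:2]))
ang=lambda v:np.arctan2(v[1],v[0])
print("lock y dir",ang(B-L),"bar",ang(H-B),ang(K-B),"shut",ang(L-B), "open angle",ang(L-B)-ang(H-B))
v=P["thick"]-P["short"];print("line",v,ang(v))
E
```

```text
pin scene [ 529.01 -215.52  113.  ] top [ 526.49 -216.57  113.  ] tri [ 526.6  -216.92  110.16] 0.23478478460702368
thick scene [ 602.31 -201.18  113.  ] top [ 601.85 -202.91  113.  ] tri [ 601.73 -202.33  112.08] 1.4794910455603856
short scene [ 458.17 -229.97   77.  ] top [ 458.45 -228.92   77.  ] tri [ 458.59 -229.27   77.55] 0.9037084283105749
lock scene [551.36  52.3  107.  ] top [550.54  51.51 107.  ] tri [550.56  51.89 105.92] 0.5749436261420358
barhole scene [407.15 150.48 128.  ] top [405.73 150.17 128.  ] tri [405.64 150.46 126.52] 0.025565834800531227
knobtop scene [470.68 178.06 173.  ] top [470.05 180.25 173.  ] tri [470.26 179.13 173.02] 2.2192212954552004
bolt scene [557.3  220.71 129.  ] top [559.82 220.62 129.  ] tri [559.56 220.24 131.59] 0.5242254495981244
dist lock-bolt 168.92855910336317 hole-bolt 167.59453492602762 knob-bolt 97.47318989417198
lock y dir 1.5257317668630899 bar -2.7084916022432326 -2.701737521511533 shut -1.6158608867267035 open angle 1.0926307155165291
line [143.77  27.4   36.  ] 0.18830521736706432
```

```bash
cat >> h.py <<'E'
def quat(th):
    a=(th+np.pi/2)/2; return np.array([np.cos(a),np.sin(a),0,0])
LOCK=np.array([551.,52.]);PIV=np.array([558.8,220.6]);PIN=np.array([528.5,-216.])
SHUT=np.arctan2(*(LOCK-PIV)[::-1])
def knob(ang,r=100):
    f=SHUT-ang; return PIV+r*np.array([np.cos(f),np.sin(f)]), f+np.pi/2  # pos, tangent (closing) yaw
E
python3 - <<'E'
from h import *
for a in(1.09,.5,0,-.05):
    p,t=knob(a)
    for o in(0,np.pi): print(a,p,t,bot.solve_ik([*p,138],quat(t+o)))
for th in(.188+np.pi/2,.188-np.pi/2): print("pin",bot.solve_ik([*PIN,74],quat(th)),bot.solve_ik([*LOCK,200],quat(th)))
for th in(0,np.pi): print("lock",bot.solve_ik([*LOCK,137],quat(SHUT+np.pi/2+th)))
E
```

```text
1.09 [468.09 178.5 ] -1.1362303817483417 [ 0.76  0.15 -0.49  0.   -0.93  1.25]
1.09 [468.09 178.5 ] -1.1362303817483417 [ 0.76  0.15 -0.49  0.   -0.93 -1.89]
0.5 [506.85 135.15] -0.5462303817483418 [ 0.63  0.19 -0.44  0.   -0.94  1.96]
0.5 [506.85 135.15] -0.5462303817483418 [ 0.63  0.19 -0.44  0.   -0.94 -1.18]
0 [554.18 120.71] -0.04623038174834182 [ 0.56  0.26 -0.35  0.   -0.96  2.54]
0 [554.18 120.71] -0.04623038174834182 [ 0.56  0.26 -0.35  0.   -0.96 -0.61]
-0.05 [559.18 120.6 ] 0.0037696182516582244 [ 0.55  0.26 -0.34  0.   -0.97  2.59]
-0.05 [559.18 120.6 ] 0.0037696182516582244 [ 0.55  0.26 -0.34  0.   -0.97 -0.55]
pin [-0.05  0.33 -0.41  0.   -0.82 -1.34] [ 0.45  0.18 -0.3   0.   -1.09 -1.83]
pin [-0.05  0.33 -0.41  0.   -0.82  1.8 ] [ 0.45  0.18 -0.3   0.   -1.09  1.31]
lock [ 0.45  0.24 -0.38  0.   -0.95  2.65]
lock [ 0.45  0.24 -0.38  0.   -0.95 -0.49]
```

```bash
python3 - <<'E'
from h import *
p,t=knob(1.085,99)
s=bot.read_state(); c=s["tcp_pos"]
bot.line_to([c[0],c[1],300],250)
bot.move_ptp([*p,250],quat(t+np.pi))
bot.line_to([*p,140],150)
s=bot.read_state();print(s["t"],s["tcp_pos"],s["contact_force"],p)
for n in("scene","top"): cv2.imwrite(f"pics/{n}1.png",bot.camera(n)[:,:,::-1])
a=cv2.imread("pics/scene1.png")[130:260,260:420];b=cv2.imread("pics/top1.png")[130:260,110:270]
cv2.imwrite("pics/v1.png",cv2.resize(np.hstack([a,b]),None,fx=2.5,fy=2.5))
E
```

```text
4.2417 [469.78 178.7  140.72] [-0.28  0.77  1.04] [469.21 178.47]
```

View pics/v1.png

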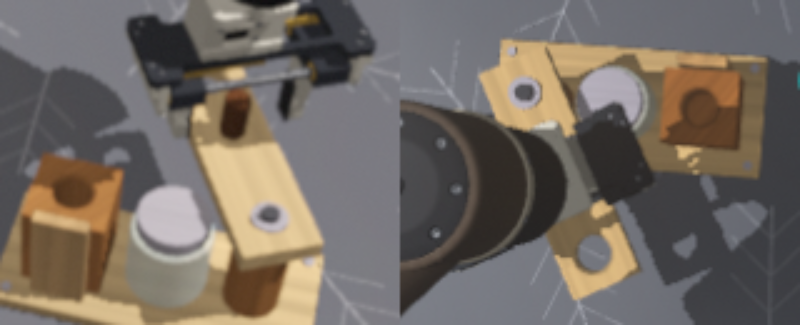

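The knob sits between the open fingers (at about (235,115) in the left half). Next I'll close to a loose cage and swing the bar.

```bash
python3 - <<'E'
from h import *
bot.move_gripper(30,10)
s=bot.read_state();print(s["t"],s["width"],s["contact_force"])
for a in(.95,.8,.65,.5,.35,.2,.1):
    p,t=knob(a,99); bot.line_to([*p,140],90,quat(t+np.pi)); s=bot.read_state()
    print(a,s["t"],s["tcp_pos"],s["contact_force"])
    if np.linalg.norm(s["contact_force"])>30: break
for n in("scene","top"): cv2.imwrite(f"pics/{n}2.png",bot.camera(n)[:,:,::-1])
a=cv2.imread("pics/scene2.png")[130:260,260:420];b=cv2.imread("pics/top2.png")[130:260,110:270]
cv2.imwrite("pics/v2.png",cv2.resize(np.hstack([a,b]),None,fx=2.5,fy=2.5))
E
```

```text
5.4167 30.08047512945618 [-0.63 -1.03 -0.25]
0.95 5.7167 [475.73 166.66 139.97] [ 0.16  0.7  -0.15]
0.8 6.0333 [484.56 155.05 139.91] [-0.65  0.06  0.34]
0.65 6.35 [495.14 144.83 139.93] [ 0.24 -0.23  0.34]
0.5 6.6667 [507.14 136.24 139.94] [ 0.18  0.51 -0.89]
0.35 6.9833 [520.32 129.51 139.94] [ 0.25 -0.67 -0.41]
0.2 7.3 [534.35 124.79 139.94] [-0.45 -0.68  0.03]
0.1 7.5583 [544.03 122.82 139.98] [-0.68 -0.61  0.29]
```

View pics/v2.png

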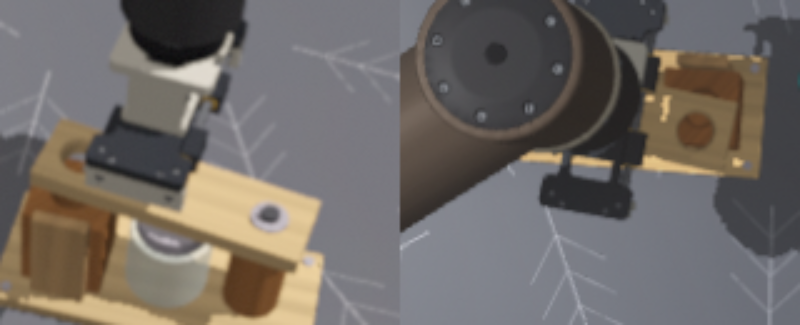

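The bar followed and is nearly shut, with its hole at about (695,128) in the right half, just short of the post. I'll go on in small steps until the stop shows as a rise in force.

```bash
python3 - <<'E'
from h import *
for a in np.arange(.06,-.13,-.02):
    p,t=knob(a,99); bot.line_to([*p,140],40,quat(t+np.pi)); s=bot.read_state()
    f=s["contact_force"];print(round(a,3),s["t"],s["tcp_pos"],f)
    if np.linalg.norm(f[:2])>10: break
bot.pause(.2);s=bot.read_state();print(s["tcp_pos"],s["contact_force"])
E
```

```text
0.06 7.9083 [548.12 122.2  140.05] [ 0.09 -0.33  0.69]
0.04 8.1583 [550.12 121.96 140.01] [-0.77  0.17  1.34]
0.02 8.4083 [552.25 121.76 139.96] [-0.84  0.79  0.08]
-0.0 8.6583 [554.33 121.72 139.98] [-0.19  0.32  0.57]
-0.02 8.9083 [556.31 121.63 139.97] [ 0.96 -0.33  0.3 ]
-0.04 9.1583 [558.28 121.6  139.98] [-0.41  0.49  0.04]
-0.06 9.4083 [559.02 121.6  139.77] [-5.5   1.06  2.88]
-0.08 9.6583 [559.15 121.75 139.61] [-13.09   5.07   8.02]
[559.12 121.78 139.6 ] [-14.08   4.58   7.39]
```

```bash
python3 - <<'E'
from h import *
bot.line_to([556.5,121.6,140],60)
bot.move_gripper(70)
bot.line_to([556.5,121.6,260],250)
q=quat(.188+np.pi/2)
print(bot.solve_ik([*PIN,180],q), bot.read_state()["joint_pos"])
bot.move_ptp([*PIN,260],q)
s=bot.read_state();print(s["t"],s["tcp_pos"],s["contact_force"])
for n in("scene","top"): cv2.imwrite(f"pics/{n}3.png",bot.camera(n)[:,:,::-1])
a=cv2.imread("pics/scene3.png")[130:260,260:400];b=cv2.imread("pics/top3.png")[130:260,130:270]
cv2.imwrite("pics/v3.png",cv2.resize(a,None,fx=4,fy=4)); cv2.imwrite("pics/v3t.png",cv2.resize(b,None,fx=4,fy=4))
cv2.imwrite("pics/v3s.png",cv2.imread("pics/scene3.png"))
E
```

```text
[-0.05  0.22 -0.29  0.   -1.06 -1.34] [ 0.56  0.16 -0.17 -0.   -1.23 -0.52]
12.875 [ 528.72 -215.4   259.65] [-0.57  0.88 -0.12]
```

View pics/v3.png

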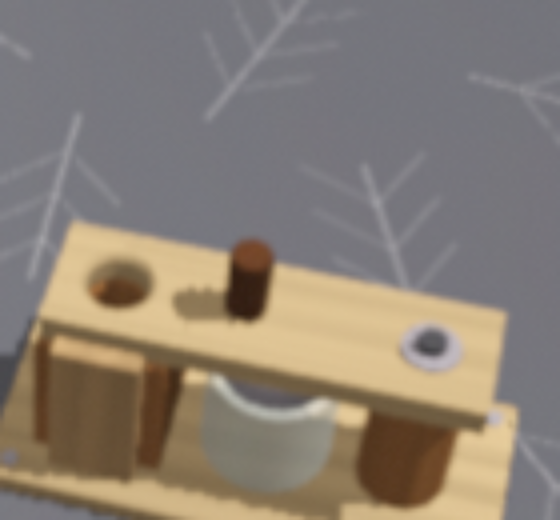

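View pics/v3t.png

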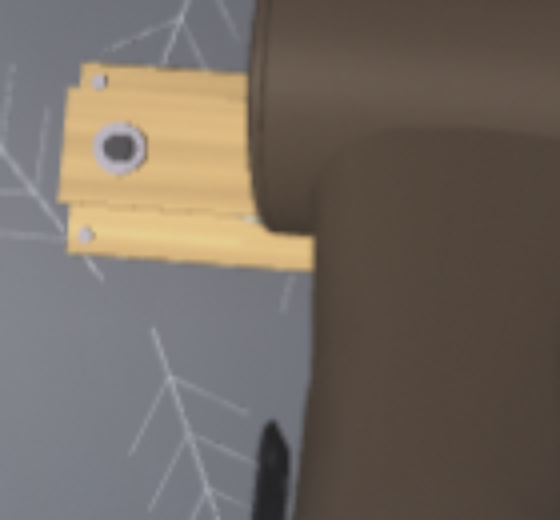

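View pics/v3s.png

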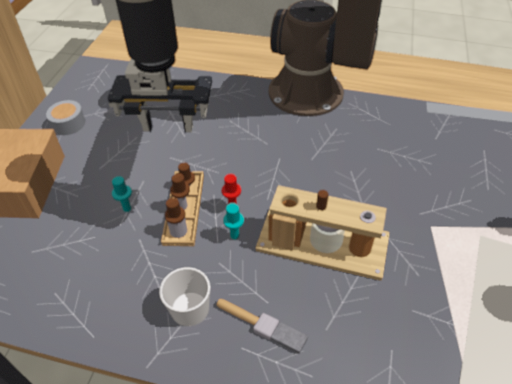

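```bash
python3 - <<'E'
from h import *
print("barhole",onz("scene",(290.1,200.6),128),"knobtop",onz("scene",(252/4+260-.4,255/4+130-.4),173),"bolt",onz("scene",(431/4+259.6,345/4+129.6),129))
q=quat(.188+np.pi/2)
s=bot.read_state()
bot.move_gripper(80)
bot.line_to([*PIN,130],200)
bot.line_to([*PIN,80],80)
print(bot.read_state()["contact_force"])
bot.move_gripper(20,30)
s=bot.read_state();print(s["t"],s["tcp_pos"],s["width"],s["contact_force"])
bot.line_to([*PIN,250],150)
s=bot.read_state();print(s["t"],s["tcp_pos"],s["width"],s["contact_force"])
for n in("scene","top"): cv2.imwrite(f"pics/{n}4.png",bot.camera(n)[:,:,::-1])
cv2.imwrite("pics/v4.png",cv2.resize(cv2.imread("pics/scene4.png")[50:260,80:320],None,fx=2.8,fy=2.8))
E
```

```text
barhole [552.29  53.23 128.  ] knobtop [555.8 120.7 173. ] bolt [558.1  220.25 129.  ]
[-0.24  0.13  0.06]
15.875 [ 528.49 -216.02   79.98] 29.203863445303217 [ 0.09 -0.26  0.29]
17.1583 [ 527.95 -215.84  248.91] 29.47597807715369 [-0.07  0.69 -2.36]
```

View pics/v4.png

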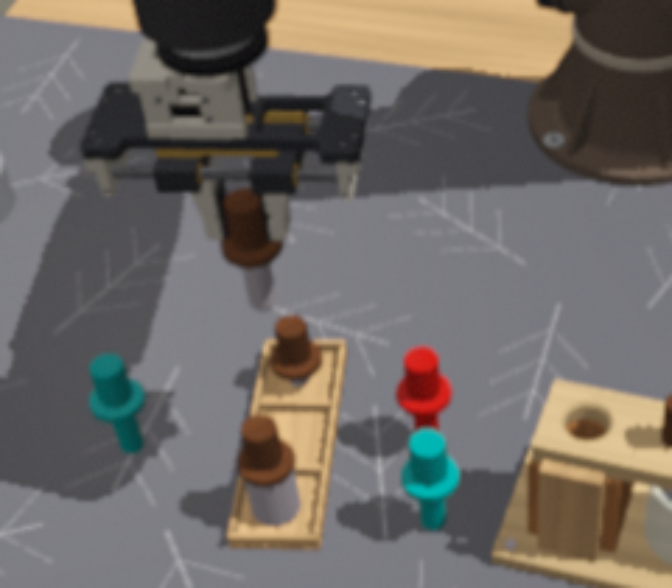

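The middle pin is held and its long slim stem is visible, with the foot at about (262,305). The short and thick pins are still in the tray. I'll check the pin's position in the hand against the TCP before inserting.

```bash
python3 - <<'E'
from h import *
s=bot.read_state();t=s["tcp_pos"]
for nm,dz in(("collar bottom",-21+6),("foot",-75),("griptop",33)):
    P=t+[0,0,dz]; p=proj("scene",P)[0];print(nm,p,(p-[80,50]+.5)*2.8)
im=cv2.imread("pics/scene4.png")[100:170,140:200]
cv2.imwrite("pics/v5.png",cv2.resize(im,None,fx=8,fy=8,interpolation=cv2.INTER_CUBIC))
for dz in(-21+6,-75): print((proj("scene",t+[0,0,dz])[0]-[140,100]+.5)*8)
E
```

```text
collar bottom [169.8  138.27] [252.85 248.57]
foot [173.71 158.32] [263.78 304.7 ]
griptop [166.46 120.98] [243.48 200.15]
[242.43 310.19]
[273.65 470.58]
```

View pics/v5.png

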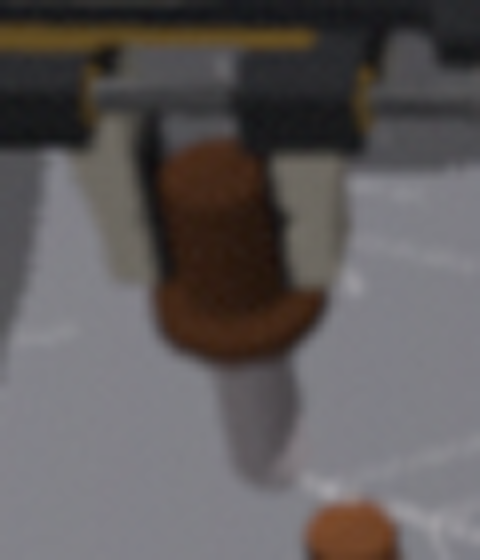

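```bash
python3 - <<'E'
from h import *
G=[551.8,52.5]; q=quat(SHUT+np.pi/2+np.pi)
bot.line_to([*PIN,285],200)
bot.move_ptp([*G,285],q)
bot.line_to([*G,212],150)   # foot ~9 above the bar
s=bot.read_state();print(s["t"],s["tcp_pos"],s["width"],s["contact_force"])
for n in("scene","top"): cv2.imwrite(f"pics/{n}6.png",bot.camera(n)[:,:,::-1])
cv2.imwrite("pics/v6.png",cv2.resize(cv2.imread("pics/scene6.png")[120:260,240:400],None,fx=4,fy=4,interpolation=cv2.INTER_CUBIC))
print("foot px",(proj("scene",s["tcp_pos"]+[0,0,-75])[0]-[240,120]+.5)*4)
E
```

```text
19.2667 [552.42  51.89 212.73] 29.614659715663116 [ 0.9  -0.6  -1.09]
foot px [200.58 312.42]
```

View pics/v6.png

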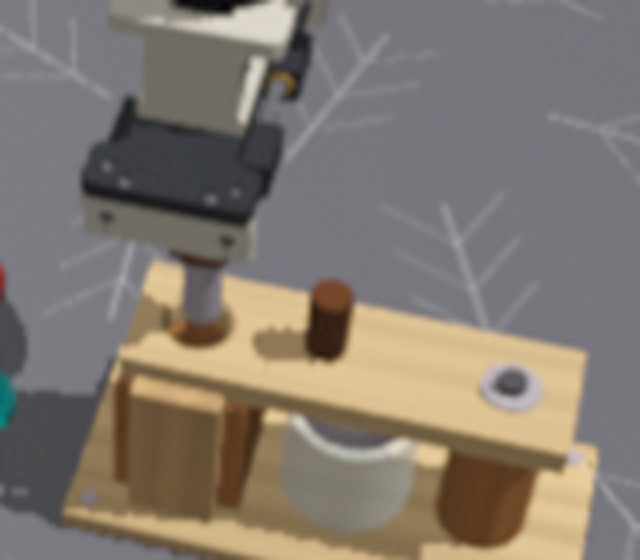

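The pin is above the bar's hole, with the stem at about (203,300) and the hole centre at about (200,325). I'll lower it now, watching the force.

```bash
python3 - <<'E'
from h import *
G=[551.8,52.5]
for z in(198,188,178,168,160,153,149,147,146,145,144,143,142,141):
    bot.line_to([*G,z],50); s=bot.read_state(); f=s["contact_force"]
    print(z,round(s["t"],2),s["tcp_pos"],f)
    if f[2]>6 or np.linalg.norm(f[:2])>8: break
for n in("scene","top"): cv2.imwrite(f"pics/{n}7.png",bot.camera(n)[:,:,::-1])
cv2.imwrite("pics/v7.png",cv2.resize(cv2.imread("pics/scene7.png")[120:260,240:400],None,fx=4,fy=4,interpolation=cv2.INTER_CUBIC))
E
```

```text
198 19.8 [551.62  52.45 197.68] [ 0.31  0.37 -1.4 ]
188 20.15 [551.55  52.42 187.55] [-0.49 -0.2  -1.68]
178 20.5 [551.53  52.37 177.53] [ 0.68 -0.56 -1.9 ]
168 20.85 [551.55  52.4  167.56] [ 1.18 -0.07 -0.77]
160 21.16 [551.51  52.39 159.56] [-0.18  0.04 -1.43]
153 21.45 [551.53  52.39 152.56] [ 0.34 -0.31 -1.34]
149 21.7 [551.62  52.43 148.73] [-0.36  0.17 -1.09]
147 21.95 [551.73  52.48 146.91] [ 0.48  0.32 -1.74]
146 22.2 [551.78  52.5  145.97] [-0.72  0.37 -2.45]
145 22.45 [551.73  52.49 144.91] [-0.61 -0.25 -1.52]
144 22.7 [551.77  52.49 143.93] [ 0.17 -0.06 -2.13]
143 22.95 [551.92  52.53 143.06] [-0.61  0.22 -1.35]
142 23.2 [552.01  52.51 142.89] [-1.21  0.94  5.73]
141 23.45 [552.08  52.49 142.77] [-4.93 -0.07 12.52]
```

View pics/v7.png

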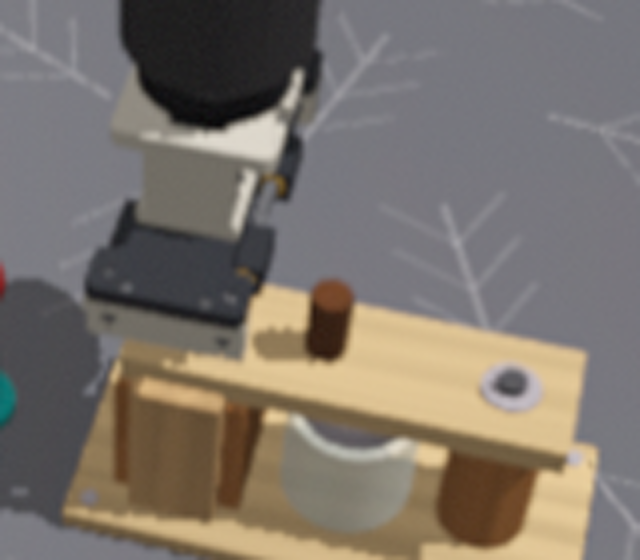

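The force rose at TCP z = 142.9, where 143 was expected for a seated collar. The picture shows the gripper over the post end and the bar still shut. I'll release and retreat.

```bash
python3 - <<'E'
from h import *
G=[551.8,52.5]
bot.line_to([*G,143],30)
bot.move_gripper(70)
bot.line_to([*G,270],120)
bot.move_ptp([450,-350,300],quat(SHUT+np.pi/2+np.pi))
s=bot.read_state();print(s["t"],s["tcp_pos"],s["width"],s["contact_force"])
for n in("scene","top"): cv2.imwrite(f"pics/{n}8.png",bot.camera(n)[:,:,::-1])
cv2.imwrite("pics/v8.png",cv2.resize(cv2.imread("pics/scene8.png")[130:260,250:400],None,fx=4,fy=4,interpolation=cv2.INTER_CUBIC))
cv2.imwrite("pics/v8t.png",cv2.resize(cv2.imread("pics/top8.png")[130:230,130:270],None,fx=5,fy=5,interpolation=cv2.INTER_CUBIC))
print("expected grip top scene",(proj("scene",[*G,122+54])[0]-[250,130]+.5)*4,"top",(proj("top",[*G,176])[0]-[130,130]+.5)*5)
E
```

```text
27.4083 [ 450.48 -349.35  299.84] 70.04381613590122 [ 0.25 -1.15 -0.71]
expected grip top scene [164.68 224.02] top [483.87 200.41]
```

View pics/v8.png

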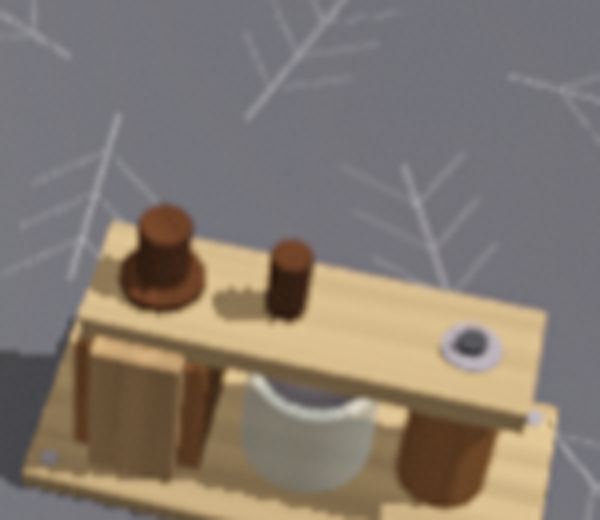

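View pics/v8t.png

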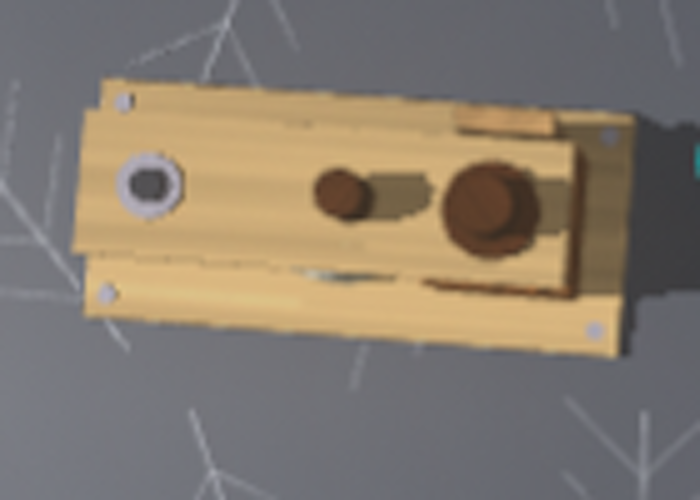

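View pics/scene8.png

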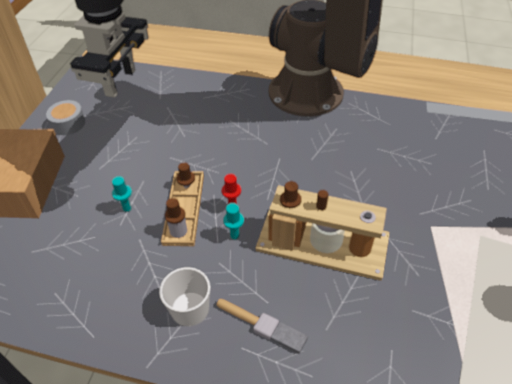

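The pin is upright with its collar flat on the bar, and its grip top is where expected: (165,224) in the scene view and (484,200) in the top view. The bar lies against the cleat and nothing else has moved, so I'm handing in.

```bash
python3 - <<'E'
from plant import bot
print(bot.close_job(), bot.read_state()["t"])
E
```

```text
the job is handed in; nothing more can be done
the job is handed in; nothing more can be done
```

The bar is shut over the jar, and the long slim pin stands upright through both holes with its collar on the bar. I let go of it and handed the job in; `close_job` gives no verdict.

- **Bar:** I swung it shut by loosely caging the knob between the fingers, stopping when the force at the stop rose to about 14 N. With the arm clear, the bar lay against the cleat.
- **Pin:** I took the middle pin in the tray; the short and thick ones stayed where they were. Lowering it met no resistance until the collar seated at TCP z 142.9 mm, where 143 was expected.
- **Last checks:** After release, both views show the pin upright, its collar flat on the bar and its grip top where expected. Nothing else in view moved or fell, and the robot was clear at 27.4 s of the 48 s allowed.
- **Disagreements:** The two cameras differed by up to about 2.5 mm. The bar met its stop about 2 mm further than I had computed. Both are well within the 7 mm of clearance around the pin.

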